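Walk the bedside lockbox back to its anchor bracket

ROBOT

A 6-joint arm with a two-finger parallel gripper is mounted at the origin on the work surface. World frame = base frame: x ahead of the robot, y to its left, z up, the work surface at z = 0. Lengths are in m, angles in rad, forces in N, time in s.
With the tool pointing down it reaches from about 0.325 to 0.775 m from the base axis. Payload 9.3 kg.
Tool frame: the origin (TCP) lies midway between the tips of the shut fingers; the grasp point (between the pads) lies 19 mm behind it; z points along the fingers, y is the line along which they close (so a half turn about z gives the same grasp; the last joint's range is limited). The gripper opens to 85 mm and grips with 20 to 120 N. Pads are 22 mm wide; open, the fingers measure 114 mm over their backs; the gripper's body (76 mm by 85 mm) begins 54 mm behind the grasp point. The pads swing forward as they close: fully open they stand 13 mm farther back than shut.
Start: joints at [-1.331, 0.259, 0.021, 1.334, 0, 1.418], TCP at [0.211, -0.508, 0.211] pointing down, gripper open.
Joint ranges: [-3.04, 3.04], [-0.91, 1.82], [-1.04, 1.36], [-1.92, 1.95], [-1.52, 1.45], [-3.14, 3.14]. Speed limits (rad/s): [2.22, 2.22, 2.79, 3.14, 3.14, 3.14].

INTERFACE

Orientations are given as a 3x3 rotation matrix whose columns are the frame's x, y, z axes.
In Python, from bench import status, cams, order, models gives the robot as it stands.
- The arm moves only by the tool carry_out, never from a script. Its argument "targets" is a list of rows, each an object with "delta_pos": the shift along the tool's x, y, z in parts of the range, where 1.0 means 50 cm, a list of three; "rotation": the turn, a rotation vector about the tool's x, y, z in fractions of the full range, 1 being 90 degrees, a list of three; "fingers": the closure, from -1 (fully open) to 1 (shut). In form: [{"delta_pos": [tx, ty, tz], "rotation": [rx, ry, rz], "fingers": fingers}, ...]. A call has 1 to 10 rows; each row is the pose to reach, as a shift and turn from the pose commanded when the call began, along the tool's axes at that moment; what a row does not reach only later rows make up. A row lasts 1/8 s, in which the tool goes at most 62.5 mm and 10.7 degrees, less where a joint would pass 70% of its speed; a pose out of reach is approached as far as the arm can. A shift or turn number past 1, either way, is cut back to 1. A call with a gripper value outside its range is refused whole. The fingers move at their own pace and stop on an object; the grip force is fixed at half the most. Time passes only in rows, so rows that repeat a pose let the fingers close. It gives the time, the measured TCP pose, the force, the opening and the grip force at its end, in the units of the state.
- status.get_state(): the state, without advancing time (a new reading comes with each control period).
- cams.read_camera(name): name is "side" or "top"; returns a dict with "img" (384x512x3 uint8, red, green, blue), "depth" (384x512 float32, m along the optical axis (not along the pixel's ray), 0 where there is no reading), "fx", "fy", "cx", "cy" (pixels), "world_from_camera" (4x4, takes a point from camera to world coordinates). Camera axes: x right, y up, looking along -z (the intrinsics and any distortion apply to the point x, -y, -z); pixel columns grow to the right and rows downward; lengths in m; the calibration is good to about 2 mm. A picture is of the moment at which its call begins.
- order.close_job(): hands the job in; it is judged then, once.
Trained networks look in a picture, given as the dict that the camera call returned (one of the last four; its "shot" number tells which), for a name from the list of things; names that differ only in an ending like _2 or _b are one class to them, and where a whole thing is asked for, a point or a joint stands for the part that bears it (a point fixed in the world has none). Each returns a list of dicts, best first, with "conf" (0 to 1); they miss things now and then, are a little off and sometimes report something else, mostly with a low value. They report only what shows in the picture. A call takes as long as a camera call.
- models.recognise(picture, label): "bbox" ([left, top, width, height] in pixels, round what is visible of it).
- models.outline_of(picture, label): "mask" (384x512 bool, what is visible of it) and "bbox" ([left, top, width, height] in pixels, round what is visible of it).
- models.mark_of(picture, label): "position" ([column, row] in pixels: a listed point, or the origin of a listed thing).
The state is a dict: "time_s": time; "qpos": joint angles; "joint_vel": joint speeds; "effort": joint torques, N m; "tcp_pos": TCP position; "ee_rot": TCP orientation; "wrist_force": force on the tool from outside, world axes, zero at the start; "moment": the same for the moment, N m; "width": finger opening in m; "finger_force": force on a finger pad.
Only numpy, scipy, OpenCV 4.12 (cv2) and the standard library are available. Lean on these libraries where they do the work, as an engineer would, in place of code of your own. Each camera call takes 0.05 s, during which the arm holds its last target. There are 200 camera calls.

TASK

The heavy lockbox has been left out on the bedside dresser top: walk it back against its steel anchor bracket by pushing its two near corners in turn, a short swing each, until you feel it come up firm and its whole far side stands flush along the bracket, neither end sticking out past the bracket's ends. Keep it flat on the top, lean on it gently, never with more than 20 N (shoved harder, the dresser rocks), and leave the mug, the book and the remote on it where they are.

Things in the scene. Friction and masses are not known exactly. Their poses are not given: they have to be found in the camera images.
- lockbox: Grey steel lockbox, keypad on its lid, 120 (its x) x 280 (its y) x 70 mm high, sides flat from 5 mm up; near face to its -x, far face to +x. Origin: centre of its underside, where four feet stand at x +-30, y +-85 mm. About 4 kg: needs over 20 N in the middle; pushed slowly within 20 mm of an end of the near face it swings about the other end's feet at 9 to 15 N, more if hurried or borne down on.
- far_left (a point): Far left lower corner of the lockbox, a point in it at x +60 mm, y +140 mm, 20 mm above its underside. Pushing the left end of the near face swings it ahead in an arc (the pushed point drifts outwards) while the far right corner creeps back by about a quarter to a half as much.
- far_right (a point): Far right lower corner of the lockbox, a point in it at x +60 mm, y -140 mm, 20 mm above its underside. It answers pushes on the right end as far_left does on the left. Against the bracket the push rises 3 N or more above that of sliding.
- bracket: Bare steel angle screwed to the top: an upright plate 360 mm long (its y), 45 mm high, 6 mm thick, with its foot behind it. Rigid. Origin: middle of the lower edge of the plate's near face, which looks to its -x, towards the lockbox; the lockbox's far face is to end against that face (box centre at x -60 mm, y within 40 mm of the middle).
- mug: White mug, 76 mm across, 90 mm high, with a handle, to the right of the bracket and box; origin under its centre. Bystander.
- book: Book lying flat, 130 x 190 x 24 mm, to the left of the bracket and box; origin under its centre. Bystander.
- remote: Black remote control, 45 x 130 x 18 mm, lying on the book; origin under its centre. Bystander.

How it is judged:
On the way:
1. the lockbox is felt firm against the bracket (over 1 N between them) with both far corners within 4 mm of its face (contact force between lockbox and bracket above 1 N and x of each of far_left, far_right in the frame of bracket above -0.004 m), for 0.1 s.
At the end, for the whole second after the job is handed in: The lockbox stands flat (within 0.03 rad) and still, both far corners within 4 mm of the bracket's near face, neither end past the bracket's ends (180 mm either side of its middle) (x of each of far_left, far_right in the frame of bracket above -0.004 m and y of far_left in the frame of bracket below 0.18 m and y of far_right in the frame of bracket above -0.18 m and angle between lockbox's own z axis and vertical below 0.03 rad and linear speed of lockbox below 0.01 m/s); the robot touches nothing.
It fails at once if the robot presses the lockbox with more than 20 N (contact force between any of the fingers, the arm and lockbox above 20 N).
It fails at once if the lockbox is tipped more than 0.15 rad (angle between lockbox's own z axis and vertical above 0.15 rad).
It fails at once if the mug, book or remote is moved more than 15 mm (distance of any of mug, book, remote from where it was at the start of the episode above 0.015 m).
It also fails if it takes over 72 s, if anything falls off the work surface, if the arm or the gripper's body presses on something with over 40 N, if the wrist force passes 120 N, or if a joint passes its speed limit or range.

## Working session

There is one attempt and no reset: what is moved stays moved. The work goes in short steps, Python scripts to look and compute and a tool call to move; the robot and the scene stay as the last step left them, time stands still between calls to the robot, and variables do not carry over. Pictures are saved under pics/ and viewed, at most 10 in all, crops included, and the job is handed in when it is done.

Besides the shell and the picture viewer there is one more tool, called after "Emit:" as name(argument=value, ...) on one line, values as JSON. carry_out: Moves the arm, as the interface text tells. Its arguments: {"type":"object","properties":{"targets":{"type":"array"}},"required":["targets"]}

```bash
ls; mkdir -p pics
cat > h.py <<'E'
from bench import status, cams, order, models
import numpy as np, cv2
def w(p,uv,d):
    u,v=uv; c=np.array([(u-p['cx'])/p['fx']*d,-(v-p['cy'])/p['fy']*d,-d,1.0]); return (p['world_from_camera']@c)[:3]
def cloud(p):
    v,u=np.mgrid[:384,:512]; d=p['depth']; 
    c=np.stack([(u-p['cx'])/p['fx']*d,-(v-p['cy'])/p['fy']*d,-d,np.ones_like(d)],-1)
    return (c@p['world_from_camera'].T)[...,:3]
E
python3 - <<'E'
from h import *
s=status.get_state(); print({k:np.round(v,3).tolist() for k,v in s.items()})
ims=[]
for n in ('top','side'):
    p=cams.read_camera(n); print(n,[k for k in p],np.round(p['world_from_camera'],3).tolist(),p['fx'],p['cx'],p['cy'])
    ims.append(p['img'][...,::-1])
    C=cloud(p)
    for l in ('lockbox','bracket','mug','book','remote'):
        r=models.outline_of(p,l)
        if not r: print(l,'none'); continue
        m=r[0]['mask']&(p['depth']>0); P=C[m]
        print(l,round(r[0]['conf'],2),r[0]['bbox'],m.sum(),np.round(np.percentile(P,[1,50,99],axis=0),3).tolist())
    for l in ('far_left','far_right'):
        print(l,models.mark_of(p,l))
    np.savez(f'{n}.npz',C=C,img=p['img'])
    cv2.imwrite(f'pics/{n}0.png',p['img'][...,::-1])
E
```

```text
pics
{'time_s': 0.0, 'qpos': [-1.331, 0.259, 0.021, 1.334, 0.0, 1.418], 'joint_vel': [-0.001, -0.0, -0.002, -0.0, -0.0, -0.001], 'effort': [-0.0, -55.564, 34.453, 0.014, -0.0, 0.0], 'tcp_pos': [0.21, -0.508, 0.21], 'ee_rot': [[0.924, 0.383, -0.0], [0.383, -0.924, 0.001], [0.0, -0.001, -1.0]], 'wrist_force': [-0.346, -0.201, 0.492], 'moment': [0.029, 0.067, 0.009], 'finger_force': 0.0, 'width': 0.086}
top ['img', 'depth', 'fx', 'fy', 'cx', 'cy', 'world_from_camera', 'shot'] [[0.046, 0.971, -0.236, 0.455], [-0.999, 0.045, -0.009, 0.025], [0.002, 0.237, 0.972, 0.894], [0.0, 0.0, 0.0, 1.0]] 363.93548097095817 259.997829918409 191.42781054958277
lockbox 0.83 [223.3, 202.8, 126.4, 64.8] 6478 [[0.488, -0.165, 0.056], [0.558, -0.027, 0.07], [0.632, 0.107, 0.074]]
bracket 0.93 [209.4, 164.1, 146.1, 28.3] 3066 [[0.666, -0.193, 0.001], [0.706, -0.016, 0.006], [0.746, 0.158, 0.047]]
mug 0.98 [383.5, 191.7, 47.8, 44.2] 1421 [[0.576, -0.345, -0.0], [0.618, -0.32, 0.047], [0.677, -0.271, 0.092]]
book 0.86 [104.3, 198.7, 91.0, 72.2] 3394 [[0.465, 0.194, 0.002], [0.553, 0.284, 0.024], [0.626, 0.396, 
[... 363 characters left out ...]
28863889 198.1932023899318
lockbox 0.64 [256.3, 146.4, 67.1, 88.1] 3882 [[0.482, -0.165, 0.006], [0.55, 0.019, 0.069], [0.63, 0.117, 0.074]]
bracket 0.79 [211.7, 142.5, 62.2, 86.7] 1662 [[0.665, -0.192, -0.001], [0.696, 0.015, 0.011], [0.745, 0.161, 0.047]]
mug 0.64 [296.8, 113.9, 26.1, 32.7] 842 [[0.575, -0.348, -0.0], [0.61, -0.287, 0.058], [0.676, -0.269, 0.091]]
book 0.88 [211.3, 246.8, 63.1, 72.1] 2991 [[0.462, 0.196, 0.0], [0.537, 0.313, 0.023], [0.624, 0.4, 0.028]]
remote 0.75 [222.1, 251.6, 38.8, 51.4] 981 [[0.508, 0.251, 0.024], [0.534, 0.321, 0.042], [0.564, 0.377, 0.046]]
far_left [{'position': [254.4, 222.1], 'conf': 0.59}, {'position': [288.4, 197.4], 'conf': 0.49}]
far_right []
```

View pics/top0.png

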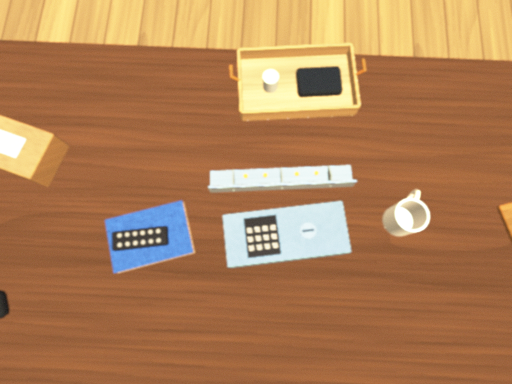

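View pics/side0.png

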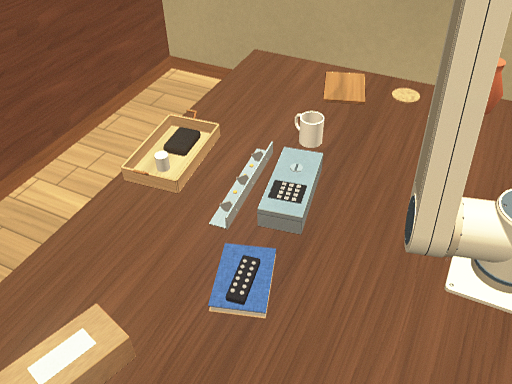

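The top view shows the lockbox at columns 223–350, rows 203–267, a little turned. The bracket is above it (cols 209–355, rows 165–190), with the mug to the right (406, 216) and the book and remote to the left (150, 237). The side view agrees. Next I'll fit the poses.

```bash
cat >> h.py <<'E'
from scipy.optimize import least_squares
def rect(P):
    (c,(a,b),ang)=cv2.minAreaRect(P.astype(np.float32)); return np.array(c),a,b,ang
def boxpose(C,m=None):
    # known 120x280 lid: centre/yaw by rectangle
    s=(C[...,2]>.058)&(C[...,2]<.085)&(C[...,0]>.40)&(C[...,0]<.72)&(C[...,1]>-.235)&(C[...,1]<.17)
    if m is not None: s&=m
    P=C[s][:,:2]; P=P-0
    lab=s.astype(np.uint8); n,L,st,ce=cv2.connectedComponentsWithStats(lab); k=1+np.argmax(st[1:,4])
    return rect(C[L==k][:,:2]),C[L==k]
E
python3 - <<'E'
from h import *
for n in ('top','side'):
    C=np.load(n+'.npz')['C']
    r,P=boxpose(C); print(n,'box',r,len(P), np.median(P[:,2]))
    # side-wise edges: refine
    s=(C[...,2]>.012)&(C[...,2]<.055)&(C[...,0]>.655)&(C[...,0]<.76)&(C[...,1]>-.21)&(C[...,1]<.18)
    Q=C[s]; print('plate pts',len(Q),np.percentile(Q,[2,50,98],axis=0).round(4).tolist())
    hi=Q[Q[:,2]>.04]; 
    if len(hi)>20:
        f=np.polyfit(hi[:,1],hi[:,0],1); res=hi[:,0]-np.polyval(f,hi[:,1]); print('top edge x=a*y+b',f,res.std(),res.min(),res.max(),hi[:,1].min(),hi[:,1].max())
    s=(C[...,2]>-.01)&(C[...,2]<.055)&(C[...,0]>.65)&(C[...,0]<.76)&(C[...,1]>-.21)&(C[...,1]<.18)
E
```

```text
top box (array([ 0.5618645 , -0.02846089]), 0.12068217992782593, 0.28002145886421204, 9.507323265075684) 6477 0.07032488127646142
plate pts 948 [[0.6656, -0.1882, 0.013], [0.6841, -0.0185, 0.0383], [0.7261, 0.1518, 0.0475]]
top edge x=a*y+b [-0.09156734  0.68250842] 0.004997127220844721 -0.005023989471029777 0.02713254817628108 -0.19577135123079076 0.1590111161500025
side box (array([ 0.56080091, -0.02975795]), 0.12104582786560059, 0.2890998125076294, 9.140653610229492) 3037 0.06959933339676438
plate pts 823 [[0.6648, -0.1832, 0.0132], [0.6847, -0.0089, 0.032], [0.7278, 0.1587, 0.0466]]
top edge x=a*y+b [-0.09040768  0.68236122] 0.005611486077409034 -0.005986842325615971 0.023798272344434546 -0.19764130567790972 0.16096519602101744
```

```bash
cat >> h.py <<'E'
def bracket(C):
    s=(C[...,2]>.038)&(C[...,2]<.055)&(C[...,0]>.655)&(C[...,0]<.76)&(C[...,1]>-.21)&(C[...,1]<.18)
    Q=C[s]; 
    for t in (.01,.006,.005,.005):
        f=np.polyfit(Q[:,1],Q[:,0],1); r=Q[:,0]-np.polyval(f,Q[:,1]); Q=Q[abs(r-np.median(r))<t]
    yaw=-np.arctan(f[0]); n=np.array([np.cos(yaw),np.sin(yaw)]); t=np.array([-n[1],n[0]])
    a=Q[:,:2]@n; b=Q[:,:2]@t
    return yaw,np.percentile(a,[0,2,10,50,90,98]),b.min(),b.max()
E
python3 - <<'E'
from h import *
for n in ('top','side'):
    C=np.load(n+'.npz')['C']
    b=bracket(C); print(n,b)
    r,P=boxpose(C); yaw=b[0]; nn=np.array([np.cos(yaw),np.sin(yaw)]); t=np.array([-nn[1],nn[0]])
    print('box ctr in n,t:',r[0]@nn,r[0]@t,'yaw box-brkt deg',r[3]-np.degrees(yaw), 'extent n',np.percentile(P[:,:2]@nn,[0,1,99,100]))
E
```

```text
top (np.float64(0.09012082230689178), array([0.67493181, 0.67562381, 0.67598106, 0.67819814, 0.68123997,
       0.68203777]), np.float64(-0.25764976950160595), np.float64(0.0985226656038675))
box ctr in n,t: 0.5570229258141339 -0.07891256828604971 yaw box-brkt deg 4.343780500642342 extent n [0.486729   0.49296828 0.61903305 0.62593208]
side (np.float64(0.0898026883708298), array([0.67371321, 0.6744236 , 0.67514598, 0.67728215, 0.68037981,
       0.68163365]), np.float64(-0.25975243061365044), np.float64(0.10260816625693843))
box ctr in n,t: 0.5558723802015445 -0.07993180202530906 yaw box-brkt deg 3.9953385776523858 extent n [0.48663128 0.49068636 0.61798108 0.62385591]
```

Units first: shifts go in shares of 50 cm and turns go in shares of 90 degrees. So -46.5 cm / 50 = -0.93, 45 cm / 50 = 0.9, 17.3 degrees / 90 = 0.1922.

Emit:
carry_out(targets=[{"delta_pos": [0.09,-0.092,0],"rotation": [0,0,0.0667],"fingers": 1},{"delta_pos": [0.18,-0.186,0.02],"rotation": [0,0,0.1333],"fingers": 1},{"delta_pos": [0.27,-0.28,0.04],"rotation": [0,0,0.1922],"fingers": 1},{"delta_pos": [0.36,-0.372,0.06],"rotation": [0,0,0.1922],"fingers": 1},{"delta_pos": [0.45,-0.464,0.08],"rotation": [0,0,0.1922],"fingers": 1},{"delta_pos": [0.54,-0.558,0.1],"rotation": [0,0,0.1922],"fingers": 1},{"delta_pos": [0.63,-0.65,0.12],"rotation": [0,0,0.1922],"fingers": 1},{"delta_pos": [0.72,-0.744,0.14],"rotation": [0,0,0.1922],"fingers": 1},{"delta_pos": [0.81,-0.836,0.16],"rotation": [0,0,0.1922],"fingers": 1},{"delta_pos": [0.9,-0.93,0.16],"rotation": [0,0,0.1922],"fingers": 1}])

```text
time_s: 2.05
tcp_pos: [0.4384, 0.0698, 0.1319]
ee_rot: [[0.996, 0.091, 0.0], [0.091, -0.996, -0.0], [0.0, 0.0, -1.0]]
wrist_force: [1.3, -0.4, 0.2]
width: 0.0001
finger_force: 0.0
```

Converted, 11 cm / 50 = 0.22, 10 cm / 50 = 0.2, 4 degrees / 90 = 0.0444.

Emit:
carry_out(targets=[{"delta_pos": [0,0,0.06],"rotation": [0,0.0444,0],"fingers": 1},{"delta_pos": [0,0,0.14],"rotation": [0,0.0444,0],"fingers": 1},{"delta_pos": [0,0,0.2],"rotation": [0,0.0444,0],"fingers": 1},{"delta_pos": [0,0,0.22],"rotation": [0,0.0444,0],"fingers": 1},{"delta_pos": [0,0,0.22],"rotation": [0,0.0444,0],"fingers": 1},{"delta_pos": [0,0,0.22],"rotation": [0,0.0444,0],"fingers": 1}])

```text
time_s: 2.8
tcp_pos: [0.4389, 0.0676, 0.0231]
ee_rot: [[0.993, 0.091, 0.071], [0.09, -0.996, 0.006], [0.071, 0.0, -0.997]]
wrist_force: [0.2, -0.7, -0.0]
width: 0.0002
finger_force: 0.0
```

```bash
cat >> h.py <<'E'
YAW=.0900; N=np.array([np.cos(YAW),np.sin(YAW)]); T=np.array([-N[1],N[0]])
def rep(look=True):
    s=status.get_state(); p=s['tcp_pos'][:2]; f=np.array(s['wrist_force'])
    print('t',s['time_s'],'tcp n,t,z mm',(np.array([p@N,p@T+.079,s['tcp_pos'][2]])*1e3).round(1),'F n,t,z',np.round([f[:2]@N,f[:2]@T,f[2]],1))
    if look:
        pc=cams.read_camera('top'); r,P=boxpose(cloud(pc)); c,a,b,g=r
        if a>b: a,b,g=b,a,g-90
        if g>45: g-=90
        d=np.radians(g)-YAW; n,t=c@N,c@T+.079
        R=lambda x,y:(round((n+x*np.cos(d)-y*np.sin(d))*1e3,1),round((t+x*np.sin(d)+y*np.cos(d))*1e3,1))
        print('box n,t',round(n*1e3,1),round(t*1e3,1),'relyaw',round(np.degrees(d),2),'size',a,b,'gapL,R',round(675.2-R(.06,.14)[0],1),round(675.2-R(.06,-.14)[0],1),'pushL',R(-.06,.135),'pushR',R(-.06,-.135))
        return pc
E
python3 - <<'E'
from h import *
p=rep(); cv2.imwrite('pics/top1.png',p['img'][...,::-1])
p=cams.read_camera('side'); cv2.imwrite('pics/side1.png',cv2.resize(p['img'][90:290,150:450,::-1],None,fx=2.5,fy=2.5))
E
```

```text
t 2.8 tcp n,t,z mm [443.2 106.8  23.1] F n,t,z [ 0.1 -0.7 -0. ]
box n,t 557.0 0.0 relyaw 4.31 size 0.12047022581100464 0.28005167841911316 gapL,R 68.9 47.8 pushL (np.float64(487.0), np.float64(130.2)) pushR (np.float64(507.3), np.float64(-139.1))
```

View pics/side1.png

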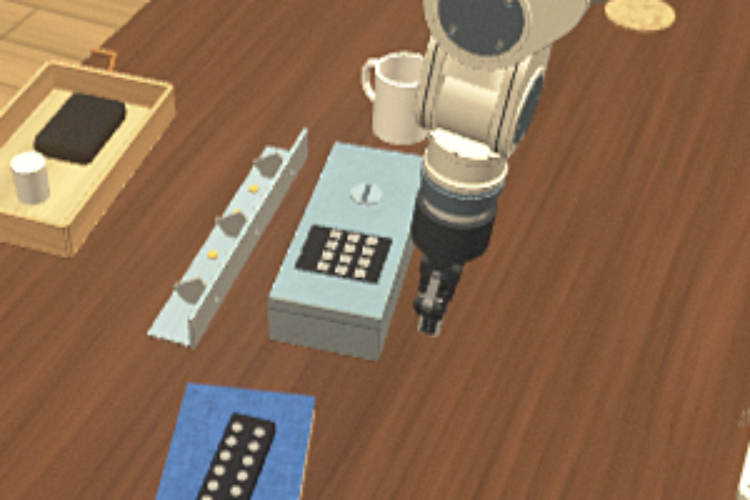

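Converted, 3.55 cm / 50 = 0.071, 3.4 cm / 50 = 0.068.

Emit:
carry_out(targets=[{"delta_pos": [0.016,-0.026,0.0012],"rotation": [0,0,0],"fingers": 1},{"delta_pos": [0.032,-0.048,0.0022],"rotation": [0,0,0],"fingers": 1},{"delta_pos": [0.044,-0.048,0.003],"rotation": [0,0,0],"fingers": 1},{"delta_pos": [0.052,-0.048,0.0036],"rotation": [0,0,0],"fingers": 1},{"delta_pos": [0.056,-0.048,0.004],"rotation": [0,0,0],"fingers": 1},{"delta_pos": [0.059,-0.048,0.0042],"rotation": [0,0,0],"fingers": 1},{"delta_pos": [0.062,-0.048,0.0044],"rotation": [0,0,0],"fingers": 1},{"delta_pos": [0.065,-0.048,0.0046],"rotation": [0,0,0],"fingers": 1},{"delta_pos": [0.068,-0.048,0.0048],"rotation": [0,0,0],"fingers": 1},{"delta_pos": [0.071,-0.048,0.005],"rotation": [0,0,0],"fingers": 1}])

```text
time_s: 4.15
tcp_pos: [0.4706, 0.0947, 0.0219]
ee_rot: [[0.994, 0.091, 0.068], [0.091, -0.996, 0.006], [0.068, 0.0, -0.998]]
wrist_force: [-6.1, -1.4, 5.1]
width: 0.0003
finger_force: 3.1
```

```bash
python3 -c "
from h import *
rep()"
```

```text
t 4.15 tcp n,t,z mm [477.2 131.1  21.9] F n,t,z [-6.2 -0.9  5.1]
box n,t 556.8 0.1 relyaw 4.23 size 0.1203041821718216 0.28008782863616943 gapL,R 68.8 48.2 pushL (np.float64(487.0), np.float64(130.3)) pushR (np.float64(507.0), np.float64(-138.9))
```

Converted, 1.4 cm / 50 = 0.028, 0.35 cm / 50 = 0.007.

Emit:
carry_out(targets=[{"delta_pos": [0.002,-0.0006,-0.0028],"rotation": [0,0,0],"fingers": 1},{"delta_pos": [0.0044,-0.0014,-0.0026],"rotation": [0,0,0],"fingers": 1},{"delta_pos": [0.007,-0.0022,-0.0024],"rotation": [0,0,0],"fingers": 1},{"delta_pos": [0.01,-0.0032,-0.0022],"rotation": [0,0,0],"fingers": 1},{"delta_pos": [0.013,-0.0042,-0.002],"rotation": [0,0,0],"fingers": 1},{"delta_pos": [0.016,-0.0052,-0.0018],"rotation": [0,0,0],"fingers": 1},{"delta_pos": [0.019,-0.006,-0.0016],"rotation": [0,0,0],"fingers": 1},{"delta_pos": [0.022,-0.0068,-0.0014],"rotation": [0,0,0],"fingers": 1},{"delta_pos": [0.025,-0.0076,-0.0012],"rotation": [0,0,0],"fingers": 1},{"delta_pos": [0.028,-0.0084,-0.001],"rotation": [0,0,0],"fingers": 1}])

```text
time_s: 5.45
tcp_pos: [0.481, 0.1001, 0.0226]
ee_rot: [[0.994, 0.091, 0.063], [0.091, -0.996, 0.006], [0.063, 0.0, -0.998]]
wrist_force: [-15.1, -1.8, 6.9]
width: -0.0001
finger_force: 7.6
```

```bash
python3 -c "
from h import *
rep()"
```

```text
t 5.45 tcp n,t,z mm [488.  135.5  22.6] F n,t,z [-15.2  -0.4   6.9]
box n,t 560.2 0.5 relyaw 1.13 size 0.12019158899784088 0.28044670820236206 gapL,R 57.7 52.2 pushL (np.float64(497.6), np.float64(134.3)) pushR (np.float64(502.9), np.float64(-135.7))
```

Converted, 0.9 cm / 50 = 0.018, 0.8 cm / 50 = 0.016.

Emit:
carry_out(targets=[{"delta_pos": [0,0,-0.002],"rotation": [0,0,0],"fingers": 1},{"delta_pos": [0.002,-0.0006,-0.004],"rotation": [0,0,0],"fingers": 1},{"delta_pos": [0.004,-0.0012,-0.0048],"rotation": [0,0,0],"fingers": 1},{"delta_pos": [0.006,-0.0016,-0.0046],"rotation": [0,0,0],"fingers": 1},{"delta_pos": [0.008,-0.0022,-0.0044],"rotation": [0,0,0],"fingers": 1},{"delta_pos": [0.01,-0.0026,-0.0042],"rotation": [0,0,0],"fingers": 1},{"delta_pos": [0.012,-0.0032,-0.004],"rotation": [0,0,0],"fingers": 1},{"delta_pos": [0.014,-0.0036,-0.004],"rotation": [0,0,0],"fingers": 1},{"delta_pos": [0.016,-0.004,-0.0038],"rotation": [0,0,0],"fingers": 1},{"delta_pos": [0.018,-0.0046,-0.0036],"rotation": [0,0,0],"fingers": 1}])

```text
time_s: 6.75
tcp_pos: [0.4899, 0.1035, 0.0245]
ee_rot: [[0.994, 0.091, 0.063], [0.091, -0.996, 0.006], [0.063, -0.001, -0.998]]
wrist_force: [-11.0, 0.3, -2.3]
width: 0.0001
finger_force: 5.2
```

```bash
python3 -c "
from h import *
rep()"
```

```text
t 6.75 tcp n,t,z mm [497.2 138.   24.5] F n,t,z [-10.9   1.3  -2.3]
box n,t 563.6 -0.3 relyaw -1.49 size 0.12077117711305618 0.27912667393684387 gapL,R 48.0 55.3 pushL (np.float64(507.1), np.float64(136.2)) pushR (np.float64(500.1), np.float64(-133.7))
```

Converted, 1.14 cm / 50 = 0.0228, 1.02 cm / 50 = 0.0204.

Emit:
carry_out(targets=[{"delta_pos": [0.002,-0.0004,0],"rotation": [0,0,0],"fingers": 1},{"delta_pos": [0.004,-0.001,0],"rotation": [0,0,0],"fingers": 1},{"delta_pos": [0.006,-0.0014,0.0002],"rotation": [0,0,0],"fingers": 1},{"delta_pos": [0.0084,-0.002,0.0004],"rotation": [0,0,0],"fingers": 1},{"delta_pos": [0.0108,-0.0024,0.0006],"rotation": [0,0,0],"fingers": 1},{"delta_pos": [0.0132,-0.003,0.0008],"rotation": [0,0,0],"fingers": 1},{"delta_pos": [0.0156,-0.0034,0.001],"rotation": [0,0,0],"fingers": 1},{"delta_pos": [0.018,-0.0038,0.001],"rotation": [0,0,0],"fingers": 1},{"delta_pos": [0.0204,-0.0042,0.0012],"rotation": [0,0,0],"fingers": 1},{"delta_pos": [0.0228,-0.0046,0.0014],"rotation": [0,0,0],"fingers": 1}])

```text
time_s: 8.05
tcp_pos: [0.501, 0.1069, 0.0245]
ee_rot: [[0.994, 0.091, 0.063], [0.091, -0.996, 0.007], [0.063, -0.001, -0.998]]
wrist_force: [-9.7, 0.4, -3.4]
width: 0.0001
finger_force: 5.2
```

```bash
python3 -c "
from h import *
rep()"
```

```text
t 8.05 tcp n,t,z mm [508.6 140.5  24.5] F n,t,z [-9.7  1.3 -3.4]
box n,t 567.1 0.0 relyaw -4.67 size 0.12045276910066605 0.28021475672721863 gapL,R 36.8 59.7 pushL (np.float64(518.3), np.float64(139.5)) pushR (np.float64(496.3), np.float64(-129.7))
```

Converted, 27.1 cm / 50 = 0.542, -3.5 cm / 50 = -0.07.

Emit:
carry_out(targets=[{"delta_pos": [-0.04,0,-0.0028],"rotation": [0,0,0],"fingers": 1},{"delta_pos": [-0.074,0.06,-0.0052],"rotation": [0,0,0],"fingers": 1},{"delta_pos": [-0.074,0.16,-0.0052],"rotation": [0,0,0],"fingers": 1},{"delta_pos": [-0.074,0.26,-0.0052],"rotation": [0,0,0],"fingers": 1},{"delta_pos": [-0.074,0.36,-0.0052],"rotation": [0,0,0],"fingers": 1},{"delta_pos": [-0.074,0.46,-0.0052],"rotation": [0,0,0],"fingers": 1},{"delta_pos": [-0.074,0.542,-0.0052],"rotation": [0,0,0],"fingers": 1},{"delta_pos": [-0.07,0.542,-0.0048],"rotation": [0,0,0],"fingers": 1},{"delta_pos": [-0.064,0.542,-0.0044],"rotation": [0,0,0],"fingers": 1},{"delta_pos": [-0.06,0.542,-0.0042],"rotation": [0,0,0],"fingers": 1}])

```text
time_s: 9.35
tcp_pos: [0.4994, -0.1649, 0.0261]
ee_rot: [[0.993, 0.092, 0.069], [0.092, -0.996, 0.007], [0.07, -0.0, -0.998]]
wrist_force: [-0.7, 0.8, 0.3]
width: 0.0002
finger_force: 0.0
```

```bash
python3 -c "
from h import *
rep(0)"
```

```text
t 9.35 tcp n,t,z mm [ 482.6 -130.1   26.1] F n,t,z [-0.6  0.9  0.3]
```

Converted, 1.26 cm / 50 = 0.0252, 0.07 cm / 50 = 0.0014.

Emit:
carry_out(targets=[{"delta_pos": [0.003,0,0.0002],"rotation": [0,0,0],"fingers": 1},{"delta_pos": [0.006,0,0.0004],"rotation": [0,0,0],"fingers": 1},{"delta_pos": [0.0084,0,0.0006],"rotation": [0,0,0],"fingers": 1},{"delta_pos": [0.0108,0.0004,0.0008],"rotation": [0,0,0],"fingers": 1},{"delta_pos": [0.0132,0.0012,0.001],"rotation": [0,0,0],"fingers": 1},{"delta_pos": [0.0156,0.002,0.001],"rotation": [0,0,0],"fingers": 1},{"delta_pos": [0.018,0.0028,0.0012],"rotation": [0,0,0],"fingers": 1},{"delta_pos": [0.0204,0.0036,0.0014],"rotation": [0,0,0],"fingers": 1},{"delta_pos": [0.0228,0.0044,0.0016],"rotation": [0,0,0],"fingers": 1},{"delta_pos": [0.0252,0.0052,0.0018],"rotation": [0,0,0],"fingers": 1}])

```text
time_s: 10.6
tcp_pos: [0.5084, -0.1668, 0.0256]
ee_rot: [[0.994, 0.09, 0.063], [0.09, -0.996, 0.007], [0.063, -0.001, -0.998]]
wrist_force: [-17.8, -0.2, 12.3]
width: 0.0003
finger_force: 8.7
```

```bash
python3 -c "
from h import *
rep()"
```

```text
t 10.6 tcp n,t,z mm [ 491.4 -132.8   25.6] F n,t,z [-17.7   1.4  12.3]
box n,t 568.4 0.1 relyaw -3.55 size 0.12115690857172012 0.2801398038864136 gapL,R 38.2 55.5 pushL (np.float64(516.9), np.float64(138.5)) pushR (np.float64(500.2), np.float64(-130.9))
```

Converted, -0.25 cm / 50 = -0.005, -0.12 cm / 50 = -0.0024.

Emit:
carry_out(targets=[{"delta_pos": [-0.002,0.0004,-0.0024],"rotation": [0,0,0],"fingers": 1},{"delta_pos": [-0.002,0.0004,-0.005],"rotation": [0,0,0],"fingers": 1},{"delta_pos": [0,0.001,-0.005],"rotation": [0,0,0],"fingers": 1}])

```text
time_s: 11.02
tcp_pos: [0.5088, -0.167, 0.0272]
ee_rot: [[0.994, 0.09, 0.063], [0.09, -0.996, 0.008], [0.064, -0.002, -0.998]]
wrist_force: [-12.0, 0.0, 0.2]
width: 0.0001
finger_force: 5.6
```

```bash
python3 -c "
from h import *
rep(0)"
```

```text
t 11.025 tcp n,t,z mm [ 491.8 -133.1   27.2] F n,t,z [-12.    1.1   0.2]
```

Converted, 1.17 cm / 50 = 0.0234, 0.34 cm / 50 = 0.0068.

Emit:
carry_out(targets=[{"delta_pos": [0.002,0.0006,0],"rotation": [0,0,0],"fingers": 1},{"delta_pos": [0.0042,0.0014,0.0002],"rotation": [0,0,0],"fingers": 1},{"delta_pos": [0.0066,0.0022,0.0002],"rotation": [0,0,0],"fingers": 1},{"delta_pos": [0.009,0.003,0.0004],"rotation": [0,0,0],"fingers": 1},{"delta_pos": [0.0114,0.0036,0.0006],"rotation": [0,0,0],"fingers": 1},{"delta_pos": [0.0138,0.0044,0.0008],"rotation": [0,0,0],"fingers": 1},{"delta_pos": [0.0162,0.005,0.001],"rotation": [0,0,0],"fingers": 1},{"delta_pos": [0.0186,0.0056,0.001],"rotation": [0,0,0],"fingers": 1},{"delta_pos": [0.021,0.0062,0.0012],"rotation": [0,0,0],"fingers": 1},{"delta_pos": [0.0234,0.0068,0.0014],"rotation": [0,0,0],"fingers": 1}])

```text
time_s: 12.28
tcp_pos: [0.5207, -0.1698, 0.0273]
ee_rot: [[0.994, 0.09, 0.063], [0.09, -0.996, 0.007], [0.063, -0.001, -0.998]]
wrist_force: [-10.8, -2.0, -0.9]
width: 0.0003
finger_force: 5.6
```

```bash
python3 -c "
from h import *
rep()"
```

```text
t 12.275 tcp n,t,z mm [ 503.3 -136.9   27.3] F n,t,z [-10.9  -1.   -0.9]
box n,t 572.5 -0.3 relyaw 0.06 size 0.12093982845544815 0.2798725664615631 gapL,R 42.8 42.5 pushL (np.float64(512.4), np.float64(134.7)) pushR (np.float64(512.7), np.float64(-135.3))
```

Converted, 1.39 cm / 50 = 0.0278, 0.27 cm / 50 = 0.0054.

Emit:
carry_out(targets=[{"delta_pos": [0.0026,0.0008,0.0002],"rotation": [0,0,0],"fingers": 1},{"delta_pos": [0.0054,0.0014,0.0004],"rotation": [0,0,0],"fingers": 1},{"delta_pos": [0.0082,0.0022,0.0006],"rotation": [0,0,0],"fingers": 1},{"delta_pos": [0.011,0.003,0.0008],"rotation": [0,0,0],"fingers": 1},{"delta_pos": [0.0138,0.0036,0.001],"rotation": [0,0,0],"fingers": 1},{"delta_pos": [0.0166,0.0044,0.0012],"rotation": [0,0,0],"fingers": 1},{"delta_pos": [0.0194,0.005,0.0014],"rotation": [0,0,0],"fingers": 1},{"delta_pos": [0.0222,0.0056,0.0016],"rotation": [0,0,0],"fingers": 1},{"delta_pos": [0.025,0.0062,0.0018],"rotation": [0,0,0],"fingers": 1},{"delta_pos": [0.0278,0.0068,0.002],"rotation": [0,0,0],"fingers": 1}])

```text
time_s: 13.58
tcp_pos: [0.5348, -0.172, 0.0274]
ee_rot: [[0.994, 0.09, 0.063], [0.09, -0.996, 0.007], [0.063, -0.001, -0.998]]
wrist_force: [-10.5, -2.1, 0.0]
width: -0.0001
finger_force: 5.9
```

```bash
python3 -c "
from h import *
rep()"
```

```text
t 13.575 tcp n,t,z mm [ 517.2 -140.4   27.4] F n,t,z [-10.6  -1.2   0. ]
box n,t 577.3 0.1 relyaw 4.25 size 0.12056940793991089 0.27989456057548523 gapL,R 48.4 27.7 pushL (np.float64(507.5), np.float64(130.3)) pushR (np.float64(527.5), np.float64(-139.0))
```

Emit:
carry_out(targets=[{"delta_pos": [-0.04,0,-0.0028],"rotation": [0,0,0],"fingers": 1},{"delta_pos": [-0.066,-0.06,-0.002],"rotation": [0,0,0],"fingers": 1},{"delta_pos": [-0.066,-0.16,0],"rotation": [0,0,0],"fingers": 1},{"delta_pos": [-0.066,-0.26,0.0014],"rotation": [0,0,0],"fingers": 1},{"delta_pos": [-0.066,-0.36,0.0014],"rotation": [0,0,0],"fingers": 1},{"delta_pos": [-0.066,-0.46,0.0014],"rotation": [0,0,0],"fingers": 1},{"delta_pos": [-0.066,-0.54,0.0014],"rotation": [0,0,0],"fingers": 1},{"delta_pos": [-0.062,-0.54,0.0016],"rotation": [0,0,0],"fingers": 1},{"delta_pos": [-0.056,-0.54,0.002],"rotation": [0,0,0],"fingers": 1},{"delta_pos": [-0.052,-0.54,0.0024],"rotation": [0,0,0],"fingers": 1}])

```text
time_s: 14.88
tcp_pos: [0.4884, 0.0933, 0.0256]
ee_rot: [[0.994, 0.089, 0.07], [0.089, -0.996, 0.006], [0.07, 0.0, -0.998]]
wrist_force: [0.2, 0.0, 0.5]
width: -0.0002
finger_force: 0.0
```

```bash
python3 -c "
from h import *
rep(0)"
```

```text
t 14.875 tcp n,t,z mm [494.8 128.1  25.6] F n,t,z [0.2 0.  0.5]
```

Converted, 1.05 cm / 50 = 0.021, 0.93 cm / 50 = 0.0186.

Emit:
carry_out(targets=[{"delta_pos": [0.002,-0.006,0],"rotation": [0,0,0],"fingers": 1},{"delta_pos": [0.004,-0.01,0.0002],"rotation": [0,0,0],"fingers": 1},{"delta_pos": [0.0064,-0.01,-0.0006],"rotation": [0,0,0],"fingers": 1},{"delta_pos": [0.0084,-0.01,-0.0016],"rotation": [0,0,0],"fingers": 1},{"delta_pos": [0.0104,-0.0104,-0.0026],"rotation": [0,0,0],"fingers": 1},{"delta_pos": [0.0124,-0.011,-0.0038],"rotation": [0,0,0],"fingers": 1},{"delta_pos": [0.0144,-0.0116,-0.0048],"rotation": [0,0,0],"fingers": 1},{"delta_pos": [0.0164,-0.0122,-0.0048],"rotation": [0,0,0],"fingers": 1},{"delta_pos": [0.0186,-0.0128,-0.0048],"rotation": [0,0,0],"fingers": 1},{"delta_pos": [0.021,-0.0136,-0.0046],"rotation": [0,0,0],"fingers": 1}])

```text
time_s: 16.12
tcp_pos: [0.4945, 0.1019, 0.0272]
ee_rot: [[0.994, 0.091, 0.063], [0.091, -0.996, 0.006], [0.064, -0.0, -0.998]]
wrist_force: [-8.8, -0.3, -4.4]
width: 0.0001
finger_force: 4.2
```

```bash
python3 -c "
from h import *
rep()"
```

```text
t 16.125 tcp n,t,z mm [501.6 136.   27.2] F n,t,z [-8.8  0.5 -4.4]
box n,t 578.5 0.2 relyaw 3.21 size 0.12094276398420334 0.27989017963409424 gapL,R 44.6 28.9 pushL (np.float64(511.0), np.float64(131.7)) pushR (np.float64(526.2), np.float64(-137.9))
```

Converted, 1.48 cm / 50 = 0.0296, -0.33 cm / 50 = -0.0066.

Emit:
carry_out(targets=[{"delta_pos": [0.0026,-0.0006,0.0002],"rotation": [0,0,0],"fingers": 1},{"delta_pos": [0.0056,-0.0012,0.0004],"rotation": [0,0,0],"fingers": 1},{"delta_pos": [0.0086,-0.002,0.0006],"rotation": [0,0,0],"fingers": 1},{"delta_pos": [0.0116,-0.0026,0.0008],"rotation": [0,0,0],"fingers": 1},{"delta_pos": [0.0146,-0.0034,0.001],"rotation": [0,0,0],"fingers": 1},{"delta_pos": [0.0176,-0.004,0.0012],"rotation": [0,0,0],"fingers": 1},{"delta_pos": [0.0206,-0.0048,0.0014],"rotation": [0,0,0],"fingers": 1},{"delta_pos": [0.0236,-0.0054,0.0016],"rotation": [0,0,0],"fingers": 1},{"delta_pos": [0.0266,-0.006,0.0018],"rotation": [0,0,0],"fingers": 1},{"delta_pos": [0.0296,-0.0066,0.002],"rotation": [0,0,0],"fingers": 1}])

```text
time_s: 17.42
tcp_pos: [0.5085, 0.1071, 0.0272]
ee_rot: [[0.994, 0.091, 0.063], [0.091, -0.996, 0.007], [0.063, -0.001, -0.998]]
wrist_force: [-10.3, 2.4, -4.5]
width: 0.0001
finger_force: 4.9
```

```bash
python3 -c "
from h import *
rep()"
```

```text
t 17.425 tcp n,t,z mm [516.1 139.9  27.2] F n,t,z [-10.    3.3  -4.5]
box n,t 584.0 -0.8 relyaw -0.71 size 0.12043195217847824 0.27816590666770935 gapL,R 29.5 33.0 pushL (np.float64(525.7), np.float64(134.9)) pushR (np.float64(522.3), np.float64(-135.1))
```

Emit:
carry_out(targets=[{"delta_pos": [0.0028,-0.001,0.0002],"rotation": [0,0,0],"fingers": 1},{"delta_pos": [0.0056,-0.0018,0.0004],"rotation": [0,0,0],"fingers": 1},{"delta_pos": [0.0086,-0.0026,0.0006],"rotation": [0,0,0],"fingers": 1},{"delta_pos": [0.0116,-0.0032,0.0008],"rotation": [0,0,0],"fingers": 1},{"delta_pos": [0.0146,-0.004,0.001],"rotation": [0,0,0],"fingers": 1},{"delta_pos": [0.0176,-0.0046,0.0012],"rotation": [0,0,0],"fingers": 1},{"delta_pos": [0.0206,-0.0052,0.0014],"rotation": [0,0,0],"fingers": 1},{"delta_pos": [0.0236,-0.0058,0.0016],"rotation": [0,0,0],"fingers": 1},{"delta_pos": [0.0266,-0.0064,0.0018],"rotation": [0,0,0],"fingers": 1},{"delta_pos": [0.0296,-0.007,0.002],"rotation": [0,0,0],"fingers": 1}])

```text
time_s: 18.73
tcp_pos: [0.5232, 0.1118, 0.0272]
ee_rot: [[0.994, 0.091, 0.063], [0.091, -0.996, 0.007], [0.063, -0.001, -0.998]]
wrist_force: [-9.3, 1.7, -4.4]
width: -0.0001
finger_force: 4.5
```

```bash
python3 -c "
from h import *
rep()"
```

```text
t 18.725 tcp n,t,z mm [531.2 143.3  27.2] F n,t,z [-9.1  2.5 -4.4]
box n,t 589.5 -0.2 relyaw -4.78 size 0.12100716680288315 0.27979516983032227 gapL,R 14.3 37.6 pushL (np.float64(540.9), np.float64(139.3)) pushR (np.float64(518.4), np.float64(-129.8))
```

Converted, 27.7 cm / 50 = 0.554, -2.85 cm / 50 = -0.057.

Emit:
carry_out(targets=[{"delta_pos": [-0.04,0,-0.0028],"rotation": [0,0,0],"fingers": 1},{"delta_pos": [-0.07,0.06,-0.002],"rotation": [0,0,0],"fingers": 1},{"delta_pos": [-0.07,0.16,0],"rotation": [0,0,0],"fingers": 1},{"delta_pos": [-0.07,0.26,0.001],"rotation": [0,0,0],"fingers": 1},{"delta_pos": [-0.07,0.36,0.001],"rotation": [0,0,0],"fingers": 1},{"delta_pos": [-0.07,0.46,0.001],"rotation": [0,0,0],"fingers": 1},{"delta_pos": [-0.07,0.552,0.001],"rotation": [0,0,0],"fingers": 1},{"delta_pos": [-0.066,0.554,0.0014],"rotation": [0,0,0],"fingers": 1},{"delta_pos": [-0.061,0.554,0.0018],"rotation": [0,0,0],"fingers": 1},{"delta_pos": [-0.057,0.554,0.002],"rotation": [0,0,0],"fingers": 1}])

```text
time_s: 20.02
tcp_pos: [0.5235, -0.166, 0.0258]
ee_rot: [[0.993, 0.092, 0.07], [0.092, -0.996, 0.007], [0.07, -0.0, -0.998]]
wrist_force: [0.1, 0.1, 0.1]
width: -0.0002
finger_force: 0.0
```

```bash
python3 -c "
from h import *
rep(0)"
```

```text
t 20.025 tcp n,t,z mm [ 506.4 -133.3   25.8] F n,t,z [0.1 0.1 0.1]
```

Converted, 1.05 cm / 50 = 0.021, 0.93 cm / 50 = 0.0186.

Emit:
carry_out(targets=[{"delta_pos": [0.002,0,0],"rotation": [0,0,0],"fingers": 1},{"delta_pos": [0.004,0,0.0002],"rotation": [0,0,0],"fingers": 1},{"delta_pos": [0.0064,0,-0.0006],"rotation": [0,0,0],"fingers": 1},{"delta_pos": [0.0084,0.0002,-0.0016],"rotation": [0,0,0],"fingers": 1},{"delta_pos": [0.0104,0.0006,-0.0026],"rotation": [0,0,0],"fingers": 1},{"delta_pos": [0.0124,0.0012,-0.0038],"rotation": [0,0,0],"fingers": 1},{"delta_pos": [0.0144,0.0018,-0.0048],"rotation": [0,0,0],"fingers": 1},{"delta_pos": [0.0164,0.0024,-0.0048],"rotation": [0,0,0],"fingers": 1},{"delta_pos": [0.0186,0.003,-0.0048],"rotation": [0,0,0],"fingers": 1},{"delta_pos": [0.021,0.0038,-0.0046],"rotation": [0,0,0],"fingers": 1}])

```text
time_s: 21.28
tcp_pos: [0.531, -0.1674, 0.0272]
ee_rot: [[0.994, 0.09, 0.064], [0.09, -0.996, 0.007], [0.064, -0.002, -0.998]]
wrist_force: [-8.1, -1.7, -5.7]
width: 0.0
finger_force: 4.1
```

```bash
python3 -c "
from h import *
rep()"
```

```text
t 21.275 tcp n,t,z mm [ 513.8 -135.5   27.2] F n,t,z [-8.2 -1.  -5.7]
box n,t 591.2 -0.6 relyaw -3.38 size 0.12071818858385086 0.28029027581214905 gapL,R 15.9 32.4 pushL (np.float64(539.2), np.float64(137.7)) pushR (np.float64(523.3), np.float64(-131.8))
```

Converted, 1.48 cm / 50 = 0.0296, 0.09 cm / 50 = 0.0018.

Emit:
carry_out(targets=[{"delta_pos": [0.0026,0.0008,0.0002],"rotation": [0,0,0],"fingers": 1},{"delta_pos": [0.0056,0.0016,0.0004],"rotation": [0,0,0],"fingers": 1},{"delta_pos": [0.0086,0.0024,0.0006],"rotation": [0,0,0],"fingers": 1},{"delta_pos": [0.0116,0.0032,0.0008],"rotation": [0,0,0],"fingers": 1},{"delta_pos": [0.0146,0.004,0.001],"rotation": [0,0,0],"fingers": 1},{"delta_pos": [0.0176,0.0048,0.0012],"rotation": [0,0,0],"fingers": 1},{"delta_pos": [0.0206,0.0056,0.0014],"rotation": [0,0,0],"fingers": 1},{"delta_pos": [0.0236,0.0064,0.0016],"rotation": [0,0,0],"fingers": 1},{"delta_pos": [0.0266,0.0072,0.0018],"rotation": [0,0,0],"fingers": 1},{"delta_pos": [0.0296,0.008,0.002],"rotation": [0,0,0],"fingers": 1}])

```text
time_s: 22.58
tcp_pos: [0.5461, -0.1705, 0.0272]
ee_rot: [[0.994, 0.09, 0.063], [0.09, -0.996, 0.007], [0.064, -0.001, -0.998]]
wrist_force: [-9.2, -3.0, -5.0]
width: 0.0
finger_force: 4.4
```

```bash
python3 -c "
from h import *
rep()"
```

```text
t 22.575 tcp n,t,z mm [ 528.6 -139.9   27.2] F n,t,z [-9.5 -2.2 -5. ]
box n,t 596.9 -0.9 relyaw 0.75 size 0.12087878584861755 0.2807004749774933 gapL,R 20.1 16.5 pushL (np.float64(535.1), np.float64(133.3)) pushR (np.float64(538.7), np.float64(-136.7))
```

Converted, 1.1 cm / 50 = 0.022, 0.09 cm / 50 = 0.0018.

Emit:
carry_out(targets=[{"delta_pos": [0.0022,0.0006,0.0002],"rotation": [0,0,0],"fingers": 1},{"delta_pos": [0.0044,0.0012,0.0004],"rotation": [0,0,0],"fingers": 1},{"delta_pos": [0.0066,0.0018,0.0004],"rotation": [0,0,0],"fingers": 1},{"delta_pos": [0.0088,0.0022,0.0006],"rotation": [0,0,0],"fingers": 1},{"delta_pos": [0.011,0.0028,0.0008],"rotation": [0,0,0],"fingers": 1},{"delta_pos": [0.0132,0.0034,0.001],"rotation": [0,0,0],"fingers": 1},{"delta_pos": [0.0154,0.0038,0.001],"rotation": [0,0,0],"fingers": 1},{"delta_pos": [0.0176,0.0044,0.0012],"rotation": [0,0,0],"fingers": 1},{"delta_pos": [0.0198,0.0048,0.0014],"rotation": [0,0,0],"fingers": 1},{"delta_pos": [0.022,0.0054,0.0016],"rotation": [0,0,0],"fingers": 1}])

```text
time_s: 23.88
tcp_pos: [0.5573, -0.1722, 0.0272]
ee_rot: [[0.994, 0.09, 0.063], [0.09, -0.996, 0.007], [0.064, -0.001, -0.998]]
wrist_force: [-8.8, -2.8, -4.9]
width: 0.0
finger_force: 4.6
```

```bash
python3 -c "
from h import *
rep()"
```

```text
t 23.875 tcp n,t,z mm [ 539.6 -142.6   27.2] F n,t,z [-9.  -2.  -4.9]
box n,t 600.9 -0.6 relyaw 3.62 size 0.1208781972527504 0.27969712018966675 gapL,R 23.2 5.6 pushL (np.float64(532.5), np.float64(130.4)) pushR (np.float64(549.6), np.float64(-139.1))
```

Converted, -27.7 cm / 50 = -0.554, -27.6 cm / 50 = -0.552.

Emit:
carry_out(targets=[{"delta_pos": [-0.04,0,-0.0028],"rotation": [0,0,0],"fingers": 1},{"delta_pos": [-0.06,-0.06,-0.002],"rotation": [0,0,0],"fingers": 1},{"delta_pos": [-0.06,-0.16,0],"rotation": [0,0,0],"fingers": 1},{"delta_pos": [-0.06,-0.26,0.0016],"rotation": [0,0,0],"fingers": 1},{"delta_pos": [-0.06,-0.36,0.0016],"rotation": [0,0,0],"fingers": 1},{"delta_pos": [-0.06,-0.46,0.0016],"rotation": [0,0,0],"fingers": 1},{"delta_pos": [-0.06,-0.552,0.0016],"rotation": [0,0,0],"fingers": 1},{"delta_pos": [-0.056,-0.554,0.0018],"rotation": [0,0,0],"fingers": 1},{"delta_pos": [-0.051,-0.554,0.0022],"rotation": [0,0,0],"fingers": 1},{"delta_pos": [-0.047,-0.554,0.0024],"rotation": [0,0,0],"fingers": 1}])

```text
time_s: 25.18
tcp_pos: [0.5123, 0.1005, 0.026]
ee_rot: [[0.994, 0.089, 0.07], [0.089, -0.996, 0.006], [0.07, 0.0, -0.998]]
wrist_force: [-0.1, -0.3, 0.0]
width: 0.0003
finger_force: 0.0
```

```bash
python3 -c "
from h import *
rep(0)"
```

```text
t 25.175 tcp n,t,z mm [519.2 133.   26. ] F n,t,z [-0.1 -0.3  0. ]
```

Converted, 1.17 cm / 50 = 0.0234, 1.05 cm / 50 = 0.021.

Emit:
carry_out(targets=[{"delta_pos": [0.003,-0.002,0.0002],"rotation": [0,0,0],"fingers": 1},{"delta_pos": [0.006,-0.002,0],"rotation": [0,0,0],"fingers": 1},{"delta_pos": [0.0084,-0.002,-0.001],"rotation": [0,0,0],"fingers": 1},{"delta_pos": [0.0104,-0.0024,-0.002],"rotation": [0,0,0],"fingers": 1},{"delta_pos": [0.0124,-0.003,-0.0032],"rotation": [0,0,0],"fingers": 1},{"delta_pos": [0.0144,-0.0036,-0.0042],"rotation": [0,0,0],"fingers": 1},{"delta_pos": [0.0164,-0.0042,-0.0048],"rotation": [0,0,0],"fingers": 1},{"delta_pos": [0.0186,-0.005,-0.0048],"rotation": [0,0,0],"fingers": 1},{"delta_pos": [0.021,-0.0058,-0.0046],"rotation": [0,0,0],"fingers": 1},{"delta_pos": [0.0234,-0.0066,-0.0044],"rotation": [0,0,0],"fingers": 1}])

```text
time_s: 26.42
tcp_pos: [0.5199, 0.1056, 0.0275]
ee_rot: [[0.994, 0.091, 0.063], [0.091, -0.996, 0.006], [0.064, -0.0, -0.998]]
wrist_force: [-9.6, -0.3, -5.3]
width: -0.0001
finger_force: 4.2
```

```bash
python3 -c "
from h import *
rep()"
```

```text
t 26.425 tcp n,t,z mm [527.3 137.5  27.5] F n,t,z [-9.5  0.5 -5.3]
box n,t 602.4 -0.3 relyaw 2.11 size 0.1210109069943428 0.2806825041770935 gapL,R 18.0 7.7 pushL (np.float64(537.5), np.float64(132.4)) pushR (np.float64(547.4), np.float64(-137.4))
```

Converted, 1.3 cm / 50 = 0.026, 1.17 cm / 50 = 0.0234.

Emit:
carry_out(targets=[{"delta_pos": [0.0026,-0.0008,0.0002],"rotation": [0,0,0],"fingers": 1},{"delta_pos": [0.0052,-0.0014,0.0004],"rotation": [0,0,0],"fingers": 1},{"delta_pos": [0.0078,-0.0022,0.0006],"rotation": [0,0,0],"fingers": 1},{"delta_pos": [0.0104,-0.003,0.0008],"rotation": [0,0,0],"fingers": 1},{"delta_pos": [0.013,-0.0036,0.001],"rotation": [0,0,0],"fingers": 1},{"delta_pos": [0.0156,-0.0044,0.001],"rotation": [0,0,0],"fingers": 1},{"delta_pos": [0.0182,-0.005,0.0012],"rotation": [0,0,0],"fingers": 1},{"delta_pos": [0.0208,-0.0058,0.0014],"rotation": [0,0,0],"fingers": 1},{"delta_pos": [0.0234,-0.0064,0.0016],"rotation": [0,0,0],"fingers": 1},{"delta_pos": [0.026,-0.007,0.0018],"rotation": [0,0,0],"fingers": 1}])

```text
time_s: 27.72
tcp_pos: [0.5323, 0.1106, 0.0274]
ee_rot: [[0.994, 0.091, 0.063], [0.091, -0.996, 0.007], [0.063, -0.001, -0.998]]
wrist_force: [-10.1, -0.2, -4.0]
width: -0.0001
finger_force: 4.6
```

```bash
python3 -c "
from h import *
rep()"
```

```text
t 27.725 tcp n,t,z mm [540.  141.3  27.4] F n,t,z [-10.1   0.7  -4. ]
box n,t 606.4 -1.0 relyaw -1.24 size 0.1210487112402916 0.27827900648117065 gapL,R 5.8 11.9 pushL (np.float64(549.3), np.float64(135.3)) pushR (np.float64(543.5), np.float64(-134.7))
```

Converted, 0.35 cm / 50 = 0.007, 0.27 cm / 50 = 0.0054.

Emit:
carry_out(targets=[{"delta_pos": [0.0018,-0.0004,0.0002],"rotation": [0,0,0],"fingers": 1},{"delta_pos": [0.0036,-0.0008,0.0002],"rotation": [0,0,0],"fingers": 1},{"delta_pos": [0.0054,-0.0012,0.0004],"rotation": [0,0,0],"fingers": 1},{"delta_pos": [0.007,-0.0016,0.0004],"rotation": [0,0,0],"fingers": 1}])

```text
time_s: 28.28
tcp_pos: [0.5357, 0.1118, 0.0274]
ee_rot: [[0.994, 0.091, 0.063], [0.091, -0.996, 0.007], [0.063, -0.001, -0.998]]
wrist_force: [-8.8, 0.5, -3.6]
width: 0.0
finger_force: 4.5
```

```bash
python3 -c "
from h import *
rep()"
```

```text
t 28.275 tcp n,t,z mm [543.6 142.2  27.4] F n,t,z [-8.7  1.2 -3.6]
box n,t 607.6 -0.7 relyaw -2.46 size 0.12055783718824387 0.27993664145469666 gapL,R 1.6 13.6 pushL (np.float64(553.5), np.float64(136.7)) pushR (np.float64(541.9), np.float64(-133.0))
```

Emit:
carry_out(targets=[{"delta_pos": [-0.03,0,-0.002],"rotation": [0,0,0],"fingers": 1},{"delta_pos": [-0.046,0.06,-0.001],"rotation": [0,0,0],"fingers": 1},{"delta_pos": [-0.048,0.16,0.0006],"rotation": [0,0,0],"fingers": 1},{"delta_pos": [-0.048,0.26,0.0024],"rotation": [0,0,0],"fingers": 1},{"delta_pos": [-0.048,0.36,0.0026],"rotation": [0,0,0],"fingers": 1},{"delta_pos": [-0.048,0.46,0.0026],"rotation": [0,0,0],"fingers": 1},{"delta_pos": [-0.048,0.552,0.0026],"rotation": [0,0,0],"fingers": 1},{"delta_pos": [-0.044,0.556,0.0028],"rotation": [0,0,0],"fingers": 1},{"delta_pos": [-0.039,0.556,0.0032],"rotation": [0,0,0],"fingers": 1},{"delta_pos": [-0.035,0.556,0.0034],"rotation": [0,0,0],"fingers": 1}])

```text
time_s: 29.58
tcp_pos: [0.5469, -0.1657, 0.0263]
ee_rot: [[0.993, 0.092, 0.07], [0.092, -0.996, 0.007], [0.07, -0.0, -0.998]]
wrist_force: [-0.2, 0.2, -0.2]
width: -0.0005
finger_force: 0.0
```

```bash
python3 -c "
from h import *
rep(0)"
```

```text
t 29.575 tcp n,t,z mm [ 529.8 -135.2   26.3] F n,t,z [-0.2  0.2 -0.2]
```

Converted, 1.05 cm / 50 = 0.021, 0.93 cm / 50 = 0.0186.

Emit:
carry_out(targets=[{"delta_pos": [0.002,0,0],"rotation": [0,0,0],"fingers": 1},{"delta_pos": [0.004,0,0.0002],"rotation": [0,0,0],"fingers": 1},{"delta_pos": [0.0064,0,-0.0006],"rotation": [0,0,0],"fingers": 1},{"delta_pos": [0.0084,0.0002,-0.0016],"rotation": [0,0,0],"fingers": 1},{"delta_pos": [0.0104,0.0006,-0.0026],"rotation": [0,0,0],"fingers": 1},{"delta_pos": [0.0124,0.0012,-0.0038],"rotation": [0,0,0],"fingers": 1},{"delta_pos": [0.0144,0.0018,-0.0048],"rotation": [0,0,0],"fingers": 1},{"delta_pos": [0.0164,0.0024,-0.0048],"rotation": [0,0,0],"fingers": 1},{"delta_pos": [0.0186,0.003,-0.0048],"rotation": [0,0,0],"fingers": 1},{"delta_pos": [0.021,0.0038,-0.0046],"rotation": [0,0,0],"fingers": 1}])

```text
time_s: 30.82
tcp_pos: [0.5547, -0.1674, 0.0275]
ee_rot: [[0.994, 0.09, 0.064], [0.09, -0.996, 0.007], [0.064, -0.002, -0.998]]
wrist_force: [-7.7, -0.4, -5.7]
width: 0.0002
finger_force: 4.0
```

```bash
python3 -c "
from h import *
rep()"
```

```text
t 30.825 tcp n,t,z mm [ 537.4 -137.6   27.5] F n,t,z [-7.7  0.3 -5.7]
box n,t 609.4 -1.1 relyaw -0.96 size 0.12067239731550217 0.278818815946579 gapL,R 3.4 8.1 pushL (np.float64(551.7), np.float64(134.9)) pushR (np.float64(547.2), np.float64(-135.1))
```

Converted, 0.61 cm / 50 = 0.0122, 0.54 cm / 50 = 0.0108.

Emit:
carry_out(targets=[{"delta_pos": [0.002,0.0006,0.0002],"rotation": [0,0,0],"fingers": 1},{"delta_pos": [0.0038,0.001,0.0002],"rotation": [0,0,0],"fingers": 1},{"delta_pos": [0.0056,0.0016,0.0004],"rotation": [0,0,0],"fingers": 1},{"delta_pos": [0.0074,0.002,0.0006],"rotation": [0,0,0],"fingers": 1},{"delta_pos": [0.0092,0.0024,0.0006],"rotation": [0,0,0],"fingers": 1},{"delta_pos": [0.0108,0.0028,0.0008],"rotation": [0,0,0],"fingers": 1},{"delta_pos": [0.0122,0.0032,0.0008],"rotation": [0,0,0],"fingers": 1}])

```text
time_s: 31.75
tcp_pos: [0.561, -0.1687, 0.0276]
ee_rot: [[0.994, 0.09, 0.064], [0.09, -0.996, 0.007], [0.064, -0.001, -0.998]]
wrist_force: [-7.8, -2.1, -5.2]
width: 0.0004
finger_force: 4.2
```

```bash
python3 -c "
from h import *
rep()"
```

```text
t 31.75 tcp n,t,z mm [ 543.6 -139.5   27.6] F n,t,z [-7.9 -1.4 -5.2]
box n,t 611.5 -0.7 relyaw 0.8 size 0.12055732309818268 0.2797212600708008 gapL,R 5.7 1.8 pushL (np.float64(549.6), np.float64(133.5)) pushR (np.float64(553.4), np.float64(-136.5))
```

Converted, 0.22 cm / 50 = 0.0044, 0.18 cm / 50 = 0.0036.

Emit:
carry_out(targets=[{"delta_pos": [0.0012,0.0002,0],"rotation": [0,0,0],"fingers": 1},{"delta_pos": [0.0024,0.0004,0.0002],"rotation": [0,0,0],"fingers": 1},{"delta_pos": [0.0036,0.0006,0.0002],"rotation": [0,0,0],"fingers": 1},{"delta_pos": [0.0044,0.0008,0.0004],"rotation": [0,0,0],"fingers": 1}])

```text
time_s: 32.3
tcp_pos: [0.5632, -0.1691, 0.0276]
ee_rot: [[0.994, 0.09, 0.064], [0.089, -0.996, 0.007], [0.064, -0.001, -0.998]]
wrist_force: [-9.3, -2.6, -5.5]
width: 0.0002
finger_force: 4.5
```

```bash
python3 -c "
from h import *
rep()"
```

```text
t 32.3 tcp n,t,z mm [ 545.7 -140.1   27.6] F n,t,z [-9.5 -1.8 -5.5]
box n,t 612.5 -0.7 relyaw 1.45 size 0.12082166969776154 0.279995858669281 gapL,R 6.3 -0.8 pushL (np.float64(549.1), np.float64(132.8)) pushR (np.float64(555.9), np.float64(-137.1))
```

Converted, 0.14 cm / 50 = 0.0028, 0.1 cm / 50 = 0.002.

Emit:
carry_out(targets=[{"delta_pos": [0.001,0.0002,0],"rotation": [0,0,0],"fingers": 1},{"delta_pos": [0.002,0.0004,0.0002],"rotation": [0,0,0],"fingers": 1},{"delta_pos": [0.0028,0.0004,0.0002],"rotation": [0,0,0],"fingers": 1}])

```text
time_s: 32.72
tcp_pos: [0.5639, -0.1692, 0.0275]
ee_rot: [[0.994, 0.09, 0.062], [0.089, -0.996, 0.006], [0.063, -0.001, -0.998]]
wrist_force: [-13.3, -3.7, -3.4]
width: 0.0001
finger_force: 6.6
```

Emit:
carry_out(targets=[{"delta_pos": [-0.024,0,-0.0016],"rotation": [0,0,0],"fingers": 1},{"delta_pos": [-0.04,-0.06,0],"rotation": [0,0,0],"fingers": 1},{"delta_pos": [-0.04,-0.16,0.002],"rotation": [0,0,0],"fingers": 1},{"delta_pos": [-0.04,-0.26,0.0032],"rotation": [0,0,0],"fingers": 1},{"delta_pos": [-0.04,-0.36,0.0032],"rotation": [0,0,0],"fingers": 1},{"delta_pos": [-0.04,-0.46,0.0032],"rotation": [0,0,0],"fingers": 1},{"delta_pos": [-0.04,-0.548,0.0032],"rotation": [0,0,0],"fingers": 1},{"delta_pos": [-0.036,-0.552,0.0034],"rotation": [0,0,0],"fingers": 1},{"delta_pos": [-0.032,-0.552,0.0038],"rotation": [0,0,0],"fingers": 1},{"delta_pos": [-0.028,-0.552,0.004],"rotation": [0,0,0],"fingers": 1}])

```text
time_s: 33.98
tcp_pos: [0.529, 0.1035, 0.0263]
ee_rot: [[0.994, 0.09, 0.07], [0.089, -0.996, 0.006], [0.07, 0.0, -0.998]]
wrist_force: [-0.4, -0.0, 0.3]
width: -0.0001
finger_force: 0.0
```

```bash
python3 -c "
from h import *
rep()"
```

```text
t 33.975 tcp n,t,z mm [536.1 134.5  26.3] F n,t,z [-0.4 -0.   0.3]
box n,t 612.4 -0.8 relyaw 1.63 size 0.12081323564052582 0.2796435058116913 gapL,R 6.8 -1.1 pushL (np.float64(548.6), np.float64(132.4)) pushR (np.float64(556.2), np.float64(-137.5))
```

Converted, 0.92 cm / 50 = 0.0184, 0.85 cm / 50 = 0.017.

Emit:
carry_out(targets=[{"delta_pos": [0.002,-0.001,0],"rotation": [0,0,0],"fingers": 1},{"delta_pos": [0.004,-0.002,0.0002],"rotation": [0,0,0],"fingers": 1},{"delta_pos": [0.0064,-0.002,-0.0006],"rotation": [0,0,0],"fingers": 1},{"delta_pos": [0.0084,-0.0022,-0.0016],"rotation": [0,0,0],"fingers": 1},{"delta_pos": [0.0104,-0.0026,-0.0026],"rotation": [0,0,0],"fingers": 1},{"delta_pos": [0.0122,-0.0032,-0.0038],"rotation": [0,0,0],"fingers": 1},{"delta_pos": [0.0138,-0.0038,-0.0048],"rotation": [0,0,0],"fingers": 1},{"delta_pos": [0.0154,-0.0042,-0.0048],"rotation": [0,0,0],"fingers": 1},{"delta_pos": [0.017,-0.0046,-0.0048],"rotation": [0,0,0],"fingers": 1},{"delta_pos": [0.0184,-0.005,-0.0046],"rotation": [0,0,0],"fingers": 1}])

```text
time_s: 35.28
tcp_pos: [0.5343, 0.1075, 0.0277]
ee_rot: [[0.994, 0.091, 0.064], [0.09, -0.996, 0.006], [0.064, 0.0, -0.998]]
wrist_force: [-8.1, -2.5, -2.5]
width: 0.0001
finger_force: 4.5
```

```bash
python3 -c "
from h import *
rep()"
```

```text
t 35.275 tcp n,t,z mm [541.8 138.   27.7] F n,t,z [-8.3 -1.7 -2.5]
box n,t 613.4 -1.0 relyaw 0.93 size 0.12126297503709793 0.27895382046699524 gapL,R 4.1 -0.4 pushL (np.float64(551.2), np.float64(133.0)) pushR (np.float64(555.6), np.float64(-136.9))
```

Converted, 0.42 cm / 50 = 0.0084, 0.38 cm / 50 = 0.0076.

Emit:
carry_out(targets=[{"delta_pos": [0.0016,-0.0004,0.0002],"rotation": [0,0,0],"fingers": 1},{"delta_pos": [0.0032,-0.0008,0.0002],"rotation": [0,0,0],"fingers": 1},{"delta_pos": [0.0048,-0.0012,0.0004],"rotation": [0,0,0],"fingers": 1},{"delta_pos": [0.0064,-0.0016,0.0004],"rotation": [0,0,0],"fingers": 1},{"delta_pos": [0.0076,-0.002,0.0006],"rotation": [0,0,0],"fingers": 1},{"delta_pos": [0.0084,-0.0022,0.0006],"rotation": [0,0,0],"fingers": 1}])

```text
time_s: 36.08
tcp_pos: [0.5382, 0.1092, 0.0277]
ee_rot: [[0.994, 0.091, 0.063], [0.091, -0.996, 0.006], [0.064, -0.0, -0.998]]
wrist_force: [-9.4, -1.2, -3.0]
width: -0.0006
finger_force: 4.8
```

```bash
python3 -c "
from h import *
rep()"
```

```text
t 36.075 tcp n,t,z mm [545.8 139.3  27.7] F n,t,z [-9.5 -0.3 -3. ]
box n,t 614.1 -0.6 relyaw -0.38 size 0.12079019844532013 0.28026899695396423 gapL,R 0.2 2.1 pushL (np.float64(554.9), np.float64(134.8)) pushR (np.float64(553.2), np.float64(-135.2))
```

Converted, 0.18 cm / 50 = 0.0036, 0.14 cm / 50 = 0.0028.

Emit:
carry_out(targets=[{"delta_pos": [0.001,-0.0002,0],"rotation": [0,0,0],"fingers": 1},{"delta_pos": [0.002,-0.0004,0.0002],"rotation": [0,0,0],"fingers": 1},{"delta_pos": [0.0028,-0.0006,0.0002],"rotation": [0,0,0],"fingers": 1},{"delta_pos": [0.0036,-0.0006,0.0002],"rotation": [0,0,0],"fingers": 1}])

```text
time_s: 36.62
tcp_pos: [0.5392, 0.1095, 0.0276]
ee_rot: [[0.994, 0.091, 0.062], [0.091, -0.996, 0.006], [0.062, -0.0, -0.998]]
wrist_force: [-12.7, -2.6, 0.2]
width: 0.0002
finger_force: 6.8
```

```bash
python3 -c "
from h import *
rep()"
```

```text
t 36.625 tcp n,t,z mm [546.8 139.6  27.6] F n,t,z [-12.8  -1.4   0.2]
box n,t 614.8 -1.6 relyaw -0.53 size 0.12074802815914154 0.277448832988739 gapL,R -0.9 1.7 pushL (np.float64(556.0), np.float64(134.0)) pushR (np.float64(553.5), np.float64(-136.0))
```

Emit:
carry_out(targets=[{"delta_pos": [-0.024,0,-0.0016],"rotation": [0,0,0],"fingers": 1},{"delta_pos": [-0.036,0.06,0],"rotation": [0,0,0],"fingers": 1},{"delta_pos": [-0.036,0.16,0.002],"rotation": [0,0,0],"fingers": 1},{"delta_pos": [-0.036,0.26,0.0034],"rotation": [0,0,0],"fingers": 1},{"delta_pos": [-0.036,0.36,0.0034],"rotation": [0,0,0],"fingers": 1},{"delta_pos": [-0.036,0.46,0.0034],"rotation": [0,0,0],"fingers": 1},{"delta_pos": [-0.036,0.548,0.0034],"rotation": [0,0,0],"fingers": 1},{"delta_pos": [-0.032,0.552,0.0036],"rotation": [0,0,0],"fingers": 1},{"delta_pos": [-0.026,0.552,0.004],"rotation": [0,0,0],"fingers": 1},{"delta_pos": [-0.022,0.552,0.0044],"rotation": [0,0,0],"fingers": 1}])

```text
time_s: 37.92
tcp_pos: [0.5575, -0.165, 0.0263]
ee_rot: [[0.993, 0.092, 0.07], [0.092, -0.996, 0.006], [0.07, -0.0, -0.998]]
wrist_force: [-0.3, 0.5, -0.6]
width: -0.0004
finger_force: 0.0
```

```bash
python3 -c "
from h import *
rep()"
```

```text
t 37.925 tcp n,t,z mm [ 540.4 -135.4   26.3] F n,t,z [-0.2  0.5 -0.6]
box n,t 615.0 -1.0 relyaw -0.64 size 0.1212802603840828 0.27909085154533386 gapL,R -1.3 1.8 pushL (np.float64(556.5), np.float64(134.6)) pushR (np.float64(553.5), np.float64(-135.4))
```

Converted, 0.76 cm / 50 = 0.0152, 0.07 cm / 50 = 0.0014.

Emit:
carry_out(targets=[{"delta_pos": [0.002,0.001,0],"rotation": [0,0,0],"fingers": 1},{"delta_pos": [0.004,0.001,0.0002],"rotation": [0,0,0],"fingers": 1},{"delta_pos": [0.006,0.001,-0.0006],"rotation": [0,0,0],"fingers": 1},{"delta_pos": [0.0076,0.001,-0.0016],"rotation": [0,0,0],"fingers": 1},{"delta_pos": [0.0092,0.0012,-0.0026],"rotation": [0,0,0],"fingers": 1},{"delta_pos": [0.0106,0.0014,-0.0036],"rotation": [0,0,0],"fingers": 1},{"delta_pos": [0.012,0.0016,-0.0044],"rotation": [0,0,0],"fingers": 1},{"delta_pos": [0.0132,0.002,-0.0048],"rotation": [0,0,0],"fingers": 1},{"delta_pos": [0.0144,0.0024,-0.0048],"rotation": [0,0,0],"fingers": 1},{"delta_pos": [0.0152,0.0026,-0.0048],"rotation": [0,0,0],"fingers": 1}])

```text
time_s: 39.22
tcp_pos: [0.5623, -0.1664, 0.0275]
ee_rot: [[0.994, 0.09, 0.064], [0.09, -0.996, 0.007], [0.065, -0.001, -0.998]]
wrist_force: [-8.1, -0.7, -5.7]
width: -0.0001
finger_force: 4.1
```

```bash
python3 -c "
from h import *
rep()"
```

```text
t 39.225 tcp n,t,z mm [ 545.1 -137.3   27.5] F n,t,z [-8.1  0.1 -5.7]
box n,t 615.0 -0.8 relyaw -0.27 size 0.12115264683961868 0.28084883093833923 gapL,R -0.4 0.9 pushL (np.float64(555.6), np.float64(134.5)) pushR (np.float64(554.3), np.float64(-135.5))
```

Converted, 0.23 cm / 50 = 0.0046, 0.2 cm / 50 = 0.004.

Emit:
carry_out(targets=[{"delta_pos": [0.001,0.0002,0],"rotation": [0,0,0],"fingers": 1},{"delta_pos": [0.002,0.0004,0.0002],"rotation": [0,0,0],"fingers": 1},{"delta_pos": [0.003,0.0006,0.0002],"rotation": [0,0,0],"fingers": 1},{"delta_pos": [0.004,0.0006,0.0002],"rotation": [0,0,0],"fingers": 1},{"delta_pos": [0.0046,0.0006,0.0002],"rotation": [0,0,0],"fingers": 1}])

```text
time_s: 39.9
tcp_pos: [0.5636, -0.1667, 0.0275]
ee_rot: [[0.994, 0.09, 0.062], [0.089, -0.996, 0.007], [0.063, -0.001, -0.998]]
wrist_force: [-12.3, -2.9, -3.5]
width: -0.0002
finger_force: 6.6
```

```bash
python3 -c "
from h import *
rep()"
```

```text
t 39.9 tcp n,t,z mm [ 546.4 -137.6   27.5] F n,t,z [-12.5  -1.8  -3.5]
box n,t 615.7 -0.7 relyaw 0.25 size 0.12062359601259232 0.2804475426673889 gapL,R 0.1 -1.1 pushL (np.float64(555.1), np.float64(134.0)) pushR (np.float64(556.3), np.float64(-136.0))
```

Emit:
carry_out(targets=[{"delta_pos": [0.0006,0,0],"rotation": [0,0,0],"fingers": 1},{"delta_pos": [0.001,0,0],"rotation": [0,0,0],"fingers": 1},{"delta_pos": [0.001,0,0],"rotation": [0,0,0],"fingers": 1},{"delta_pos": [0.001,0,0],"rotation": [0,0,0],"fingers": 1}])

```text
time_s: 40.45
tcp_pos: [0.5637, -0.1667, 0.0275]
ee_rot: [[0.994, 0.089, 0.061], [0.089, -0.996, 0.007], [0.062, -0.001, -0.998]]
wrist_force: [-14.7, -2.5, -1.7]
width: -0.0002
finger_force: 7.4
```

Converted, -10 cm / 50 = -0.2, -8 cm / 50 = -0.16.

Emit:
carry_out(targets=[{"delta_pos": [-0.02,0,-0.0014],"rotation": [0,0,0],"fingers": 1},{"delta_pos": [-0.08,0,-0.0056],"rotation": [0,0,0],"fingers": 1},{"delta_pos": [-0.16,0,-0.02],"rotation": [0,0,0],"fingers": 1},{"delta_pos": [-0.2,0,-0.06],"rotation": [0,0,0],"fingers": 1},{"delta_pos": [-0.2,0,-0.1],"rotation": [0,0,0],"fingers": 1},{"delta_pos": [-0.2,0,-0.1],"rotation": [0,0,0],"fingers": 1},{"delta_pos": [-0.2,0,-0.1],"rotation": [0,0,0],"fingers": 1}])

```text
time_s: 41.32
tcp_pos: [0.4651, -0.1762, 0.0718]
ee_rot: [[0.993, 0.091, 0.07], [0.091, -0.996, 0.006], [0.07, 0.0, -0.998]]
wrist_force: [0.9, -0.3, 0.3]
width: 0.0003
finger_force: 0.0
```

Run:
```python
from h import *
p=rep(); a=p['img'][130:300,90:440,::-1]
q=cams.read_camera('side'); C=cloud(q); r,P=boxpose(C); print('side',r)
b=q['img'][100:300,150:450,::-1]
cv2.imwrite('pics/end.png',np.vstack([cv2.resize(a,(600,291)),cv2.resize(b,(450,300))[:, :450] if 0 else cv2.copyMakeBorder(cv2.resize(b,(450,300)),0,0,0,150,0)]))
```

```text
t 41.325 tcp n,t,z mm [ 447.4 -138.3   71.8] F n,t,z [ 0.9 -0.4  0.3]
box n,t 615.6 -0.5 relyaw 0.39 size 0.12116706371307373 0.28022563457489014 gapL,R 0.5 -1.4 pushL (np.float64(554.7), np.float64(134.0)) pushR (np.float64(556.6), np.float64(-135.9))
side (array([ 0.6194213 , -0.02433108]), 0.12153200805187225, 0.28622978925704956, 5.154816627502441)
```

View pics/end.png

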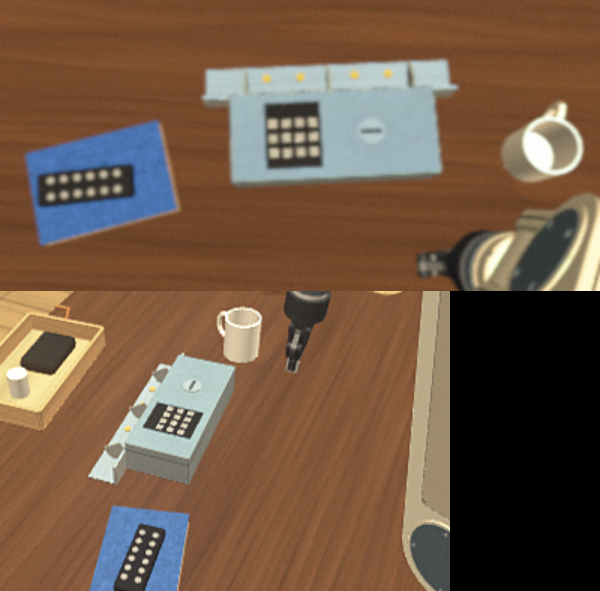

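The end view shows the box lid lying along the bracket, from (230, 95) to (437, 88) in the upper picture. Both of its ends are inside the bracket's, the mug, book and remote haven't moved, and the arm is clear. The push rose at both ends, and the left gap is 1–2 mm.

```bash
python3 -c "
from h import *
print(order.close_job())"
```

```text
the job is handed in; nothing more can be done
None
```

I walked the lockbox back and handed the job in at about 41 s: the right corner is firm on the bracket, the left is within about 1–2 mm, and both ends are inside the bracket's. One early push on the right end read about 21.6 N at the wrist (17.7 N forward, 12.3 N vertical), which may have broken the 20 N limit, and the hand-in returned no verdict.

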